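Square a doming block in the bench fixture

TASK

Slide the cover of the squaring fixture fully shut over the compartment with the rings, so that it makes the floor of the corner. Then set the wooden doming block upright on the closed cover, with its long side flat against the long fence, press it firmly into the corner so that it touches both fences at once, and finish while still holding it pressed there with the fingers. Leave the other things on the bench where they are.

Things in the scene. Friction and masses are not known exactly. Their poses are not given: they have to be found in the camera images.
- fixture: squaring fixture, fixed: dark wooden base 124 x 260 x 30 mm (x, y, z), open ring compartment (80 x 101 mm, centre y = +55 mm, 22 mm deep) in its +y half, flat aluminium slide cover on top (upper face 35 mm above the bench), aluminium fences along its far (+x) and +y edges. Origin: centre of the underside. +x points to the long fence, +y to the short fence, z up.
- long_fence: the long fence: an aluminium bar 260 mm long, 12 mm thick, running along the fixture's y; top 53 mm above the bench, that is 18 mm above the cover. Its inner face is at fixture x = +50 mm. Origin: centre of its underside (30 mm above the bench); axes as the fixture's. Rigid and fixed to the fixture.
- short_fence: the short fence: an aluminium bar 112 mm long, 12 mm thick, running along the fixture's x; top 53 mm above the bench. Its inner face is at fixture y = +118 mm. Origin: centre of its underside (30 mm above the bench); axes as the fixture's. Rigid and fixed to the fixture.
- corner (a point): the inner corner where both fences' inner faces meet, at the height of the cover's upper face (35 mm above the bench). Axes as the fixture's: the free space lies towards -x and -y.
- cover (a joint): slide of the cover along the fixture's y, in m: 0 = fully shut (compartment covered, cover's edge at the short fence), grows as the cover opens towards the fixture's -y, up to 0.105. Dry friction about 1.5 N; it stays where it is left. The cover is a plate 100 x 130 x 5 mm.
- cover_grip (a point): centre of the top of the grip bar that stands on the cover's trailing (-y) edge: bar 50 mm long along the fixture's x, 12 mm thick along y, standing 25 mm above the cover; this point is 60 mm above the bench. It moves with the cover; shut, it lies at fixture x = -10 mm, y = -4 mm. Axes as the fixture's.
- block: wooden doming block, pale, with round hollows in its top: 44 mm along its x, 64 mm along its y (long side), 55 mm high; about 0.1 kg. Origin: centre of the underside, z up. It starts upright on the bench left or right of the fixture. Pressed home, its centre lies 22 mm from the long fence's and 32 mm from the short fence's inner face; a half turn makes no difference.
- bench_pin: bystander: wooden bench pin of the same pale wood, a low stepped board 55 x 110 mm, 12 to 22 mm high, with a slot; lies on the other side of the fixture. Origin: centre of the underside.
- cup: bystander: white plastic cup, 66 mm wide, 85 mm high. Origin: centre of the underside.
- beaker: bystander: low glass cup, 76 mm wide, 60 mm high, between robot and fixture. Origin: centre of the underside.
- jar: bystander: amber glass jar with black cap, 56 mm wide, 70 mm high. Origin: centre of the underside.
- steel_block: bystander: flat dark steel bench block, 70 x 70 x 18 mm, behind the fixture. Origin: centre of the underside.
- hammer: bystander: small hammer, 180 mm long, lying behind the fixture.
- driver: bystander: screwdriver, 160 mm long, lying behind the fixture.
Not all that is in view belongs to the job. Leave any blue look-alike of the block alone.

How it is judged:
By the outcome, as a careful person would: the job done as asked, in the order asked, and still so for the second after the job is handed in, while the arm keeps its last pose, push and grip.
It also fails if it takes over 58 s, if anything falls off the work surface, if the arm or the gripper's body presses on something with over 40 N, if the wrist force passes 120 N, or if a joint passes its speed limit or range.

ROBOT

A 7-joint arm with a two-finger parallel gripper is mounted at the origin on the work surface. World frame = base frame: x ahead of the robot, y to its left, z up, the work surface at z = 0. Lengths are in m, angles in rad, forces in N, time in s.
With the tool pointing down it reaches from about 0.4 to 0.925 m from the base axis. Payload 5.6 kg.
Tool frame: the origin (TCP) lies midway between the tips of the shut fingers; the grasp point (between the pads) lies r.grip_depth behind it (r.grip_depth is the distance from the TCP to the grasp point, in m); z points along the fingers, y is the line along which they close (so a half turn about z gives the same grasp; the last joint's range is limited). The gripper opens to 85 mm and grips with 20 to 120 N. Pads are 22 mm wide; open, the fingers measure 114 mm over their backs; the gripper's body (76 mm by 85 mm) begins 54 mm behind the grasp point. The pads swing forward as they close: fully open they stand 13 mm farther back than shut.
Start: joints at [1.251, 0.468, -0.012, 1.603, 0.006, 1.071, -0.056], TCP at [0.178, -0.625, 0.231] pointing down, gripper open.
Joint ranges: [-2.53, 2.53], [-0.31, 2.02], [-1.57, 1.55], [0.28, 2.44], [-1.29, 4.43], [0.15, 1.84], [-2.92, 2.92]. Speed limits (rad/s): [2.57, 2.57, 3.14, 3.14, 3.14, 3.14, 3.14].

INTERFACE

Orientations are given as a rotation vector (axis times angle).
In Python, from station import r gives the robot as it stands. The module is installed in compiled form; this text tells all that it offers.
- The arm moves only by the tool arm_command, never from a script. Its argument "series" is a list that holds one entry, the list of rows, each a list of 6 numbers: the shift along the tool's x, y, z in m, then the turn, a rotation vector about the tool's x, y, z in rad. A call has 1 to 20 rows; each row is the pose to reach, as a shift and turn from the pose commanded when the call began, along the tool's axes at that moment; what a row does not reach only later rows make up. A row lasts 1/12 s, in which the tool goes at most 41.7 mm and 7.16 degrees, less where a joint would pass 70% of its speed; a pose out of reach is approached as far as the arm can. A call with a gripper value outside its range is refused whole. "fingers" is the opening, from 0 (shut) to 1 (fully open), set as the call begins (left out, the last holds). The fingers move at their own pace and stop on an object; the grip force is fixed at half the most. Time passes only in rows, so rows that repeat a pose let the fingers close. It gives the time, the measured TCP pose, the force, the opening and the grip force at its end, in the units of the state.
- r.state(): the state, without advancing time (a new reading comes with each control period).
- r.snapshot(name): name is "scene" or "top"; returns the picture (480x640x3 uint8, red, green, blue); there is no depth.
- r.camera_model(name): a dict with "fx", "fy", "cx", "cy" (pixels), "R" (3x3) and "t" (3): a world point X has camera coordinates R X + t. Camera axes: x right, y down, z forward; pixel columns grow to the right and rows downward; lengths in m; the calibration is good to about 2 mm. A picture is of the moment at which its call begins. camera_model takes no time and is no camera call.
- r.job_done(): hands the job in; it is judged then, once.
Trained networks look in the newest picture that a camera, given by its name, has taken for a name from the list of things; names that differ only in an ending like _2 or _b are one class to them, and where a whole thing is asked for, a point or a joint stands for the part that bears it (a point fixed in the world has none). Each returns a list of dicts, best first, with "conf" (0 to 1); they miss things now and then, are a little off and sometimes report something else, mostly with a low value. They report only what shows in the picture. A call takes as long as a camera call. They do not tell look-alikes from the thing itself.
- r.spot_in(camera, label): "uv" ([column, row] in pixels, amid what is visible of it).
- r.cut_out(camera, label): "mask" (480x640 bool, what is visible of it) and "uv" ([column, row] in pixels, amid what is visible of it).
- r.tip_of(camera, label): "uv" ([column, row] in pixels: a listed point, or the origin of a listed thing).
The state is a dict: "t": time; "joints": joint angles; "joint_vel": joint speeds; "effort": joint torques, N m; "tool_pos": TCP position; "eef_rot": TCP orientation; "ft_force": force on the tool from outside, world axes, zero at the start; "wrist_torque": the same for the moment, N m; "grip_width": opening from 0.0 (shut) to 1.0 (fully open); "grasp_force": force on a finger pad.
Only numpy, scipy, OpenCV 4.12 (cv2) and the standard library are available. Lean on these libraries where they do the work, as an engineer would, in place of code of your own. Each camera call takes 0.05 s, during which the arm holds its last target. There are 200 camera calls.

## Working session

There is one attempt and no reset: what is moved stays moved. The work goes in short steps, Python scripts to look and compute and a tool call to move; the robot and the scene stay as the last step left them, time stands still between calls to the robot, and variables do not carry over. Pictures are saved under pics/ and viewed, at most 10 in all, crops included, and the job is handed in when it is done.

Besides the shell and the picture viewer there is one more tool, called after "Emit:" as name(argument=value, ...) on one line, values as JSON. arm_command: Moves the arm, as the interface text tells. Its arguments: {"type":"object","properties":{"series":{"type":"array","items":{"type":"array","items":{"type":"array","items":{"type":"number"}}}},"fingers":{"type":"number"}},"required":["series"]}

```bash
mkdir -p pics; cat > h.py <<'E'
import numpy as np, cv2
from station import r
from scipy.spatial.transform import Rotation as Ro
def ray(cam,uv,z):
    m=r.camera_model(cam);R=np.array(m["R"]);t=np.array(m["t"])
    d=R.T@np.array([(uv[0]-m["cx"])/m["fx"],(uv[1]-m["cy"])/m["fy"],1]);o=-R.T@t
    return o+d*(z-o[2])/d[2]
def proj(cam,X):
    m=r.camera_model(cam);c=np.array(m["R"])@np.asarray(X)+np.array(m["t"])
    return np.array([m["fx"]*c[0]/c[2]+m["cx"],m["fy"]*c[1]/c[2]+m["cy"]])
E
python3 - <<'E'
from h import *
np.set_printoptions(precision=4,suppress=True)
for c in("scene","top"):
    cv2.imwrite(f"pics/{c}0.png",r.snapshot(c)[:,:,::-1])
    m=r.camera_model(c);print(c,m["fx"],-np.array(m["R"]).T@np.array(m["t"]))
Z=dict(fixture=0,long_fence=.03,short_fence=.03,corner=.035,cover_grip=.06,block=0,bench_pin=0,cup=0,beaker=0,jar=0,steel_block=0)
for n,z in Z.items():
    for c in("scene","top"):
        for d in r.tip_of(c,n)[:3]: print(n,c,np.round(d["uv"],1),round(d["conf"],2),ray(c,d["uv"],z))
s=r.state();print(s["t"],s["tool_pos"],s["eef_rot"],s["ft_force"],s["grip_width"],r.grip_depth)
E
```

```text
scene 484.3855878564271 [0.9718 0.7545 0.6491]
top 435.42568438295353 [0.5047 0.0269 1.0091]
fixture scene [312.4 260.8] 0.89 [0.6192 0.0428 0.    ]
long_fence scene [287.9 255.8] 0.91 [0.6721 0.0372 0.03  ]
long_fence top [313.5 212.3] 0.91 [0.6657 0.0427 0.03  ]
short_fence scene [347.2 285.3] 0.88 [0.6113 0.1723 0.03  ]
short_fence scene [289.1 258.4] 0.52 [0.6735 0.0461 0.03  ]
short_fence top [256.1 236.5] 0.58 [0.6078 0.1714 0.03  ]
corner scene [320.3 289.5] 0.71 [0.6639 0.163  0.035 ]
corner top [260.2 210.5] 0.57 [0.6665 0.1632 0.035 ]
cover_grip scene [298.6 213.3] 0.93 [ 0.6031 -0.0522  0.06  ]
cover_grip top [356.1 238.8] 0.56 [ 0.604  -0.0523  0.06  ]
cover_grip top [318.4 341.3] 0.49 [0.3808 0.0256 0.06  ]
block scene [424.6 322.1] 0.9 [0.5211 0.2964 0.    ]
block scene [458.6 372.6] 0.73 [0.5421 0.4118 0.    ]
block top [158.3 263.7] 0.97 [0.5428 0.401  0.    ]
block top [205.5 279.5] 0.81 [0.5085 0.2898 0.    ]
bench_pin scene [298.  179.2] 0.82 [ 0.4943 -0.2843  0.    ]
bench_pin top [458.  289.6] 0.84 [ 0.4975 -0.2936  0.    ]
cup scene [389.6 382.9] 0.9 [0.652  0.3751 0.    ]
cup scene [426.3 318. ] 0.32 [0.512  0.2897 0.    ]
cup top [172.2 215.2] 0.64 [0.6571 0.3741 0.    ]
beaker scene [399.7 226.2] 0.58 [0.3837 0.0276 0.    ]
beaker scene [298.7 213.7] 0.36 [ 0.566  -0.1326  0.    ]
beaker top [318.3 344.3] 0.89 [0.3662 0.0257 0.    ]
jar scene [215.6 183.2] 0.6 [ 0.6962 -0.372   0.    ]
jar top [491.2 209.8] 0.89 [ 0.6849 -0.3718  0.    ]
jar top [312.1 234.5] 0.63 [0.6183 0.0453 0.    ]
steel_block scene [218.4 254.7] 0.86 [ 0.7875 -0.0731  0.    ]
steel_block top [360.3 160.8] 0.61 [ 0.7956 -0.0646  0.    ]
1.2 [ 0.1776 -0.6253  0.2313] [ 3.1115  0.4333 -0.0001] [-0.3749  0.2819  0.7361] 0.99773484293189 0.0187
```

View pics/scene0.png

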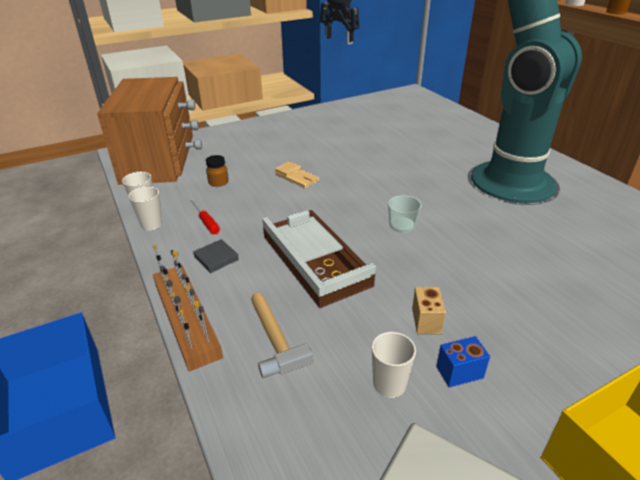

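View pics/top0.png

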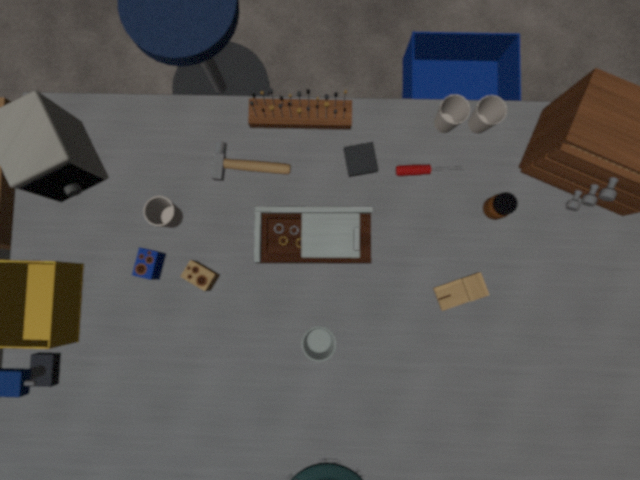

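Top view: the fixture is at about (312,235) and its cover is open, with the grip bar at (356,239). There are two block candidates: pale at top (199,275) / scene (429,310), and blue at top (149,264) / scene (463,361). The pale wooden one matches the description, and the blue one is the look-alike. Next I fit the poses and confirm with a crop.

```bash
cat >> h.py <<'E'
from scipy.optimize import minimize
def sil(cam,p,box):  # box: (xmin,xmax,ymin,ymax,zmin,zmax) in frame p=(x,y,yaw)
    c,s=np.cos(p[2]),np.sin(p[2]);P=[]
    for x in box[:2]:
        for y in box[2:4]:
            for z in box[4:]: P.append(proj(cam,[p[0]+c*x-s*y,p[1]+s*x+c*y,z]))
    h=cv2.convexHull(np.array(P,np.float32));im=np.zeros((480,640),np.uint8)
    cv2.fillPoly(im,[np.round(h*256).astype(np.int32)],255,cv2.LINE_AA,8);return im/255.
def fit(items,p0): # items: (cam,mask,box)
    def f(q):
        p=[q[0]/100,q[1]/100,q[2]/10];e=0
        for c,m,b in items:
            S=sil(c,p,b);e+=1-np.minimum(S,m).sum()/np.maximum(S,m).sum()
        return e
    q0=np.array([p0[0]*100,p0[1]*100,p0[2]*10])
    a=minimize(f,q0,method="Nelder-Mead",options=dict(initial_simplex=q0+np.array([[0,0,0],[1,0,0],[0,1,0],[0,0,1.5]]),xatol=.005,fatol=1e-4))
    return a.x/[100,100,10],a.fun/len(items)
BLK=(-.022,.022,-.032,.032,0,.055);LF=(.05,.062,-.13,.13,.03,.053);SF=(-.062,.05,.118,.13,.03,.053)
def near(cam,label,uv):
    L=[d for d in r.cut_out(cam,label) if np.hypot(*(np.array(d["uv"])-uv))<25]
    return L[0]["mask"].astype(float) if L else None
E
cat > m.py <<'E'
from h import *
np.set_printoptions(precision=4,suppress=True)
T=r.snapshot("top");S=r.snapshot("scene")
a=cv2.resize(T[215:315,110:260],None,fx=4,fy=4,interpolation=3);b=cv2.resize(S[275:400,395:505],(352,400),interpolation=3)
cv2.imwrite("pics/crop.png",cv2.resize(np.hstack([a,b]),(800,336))[:,:,::-1])
M={c:near(c,"block",u) for c,u in(("top",(199,275)),("scene",(429,310)))}
it=[(c,m,BLK) for c,m in M.items() if m is not None]
for y0 in(-.5,.5,1.2,-1.2):
    for k in(it,)+tuple([i] for i in it): print("block",y0,len(k),*fit(k,(.51,.29,y0)))
it=[]
for n,b,uvs in(("long_fence",LF,((313,210),(288,255))),("short_fence",SF,((257,236),(347,285)))):
    for c,u in zip(("top","scene"),uvs):
        m=near(c,n,u)
        if m is not None: it.append((c,m,b));print(n,c,m.sum(),fit([it[-1]],(.618,.044,0)))
print("fixture",fit(it,(.618,.044,0)))
for c in("top","scene"):print(proj(c,[.603,-.052,.06]))
E
python3 m.py
```

```text
block -0.5 2 [ 0.5172  0.295  -0.5106] 0.08561968912242374
block -0.5 1 [ 0.5182  0.2952 -0.4517] 0.09433515509101531
block -0.5 1 [ 0.5169  0.2948 -0.5355] 0.054783755939615486Traceback (most recent call last):
  File "m.py", line 9, in <module>
    for k in(it,)+tuple([i] for i in it): print("block",y0,len(k),*fit(k,(.51,.29,y0)))
                                                                   ~~~^^^^^^^^^^^^^^^^
  File "h.py", line 26, in fit
    a=minimize(f,q0,method="Nelder-Mead",options=dict(initial_simplex=q0+np.array([[0,0,0],[1,0,0],[0,1,0],[0,0,1.5]]),xatol=.005,fatol=1e-4))
    res = _minimize_neldermead(fun, x0, args, callback, bounds=bounds,
                               **options)
    fxr = func(xr)
    fx = function(np.copy(x), *(wrapper_args + args))
  File "h.py", line 23, in f
    S=sil(c,p,b);e+=1-np.minimum(S,m).sum()/np.maximum(S,m).sum()
  File "h.py", line 16, in sil
    for z in box[4:]: P.append(proj(cam,[p[0]+c*x-s*y,p[1]+s*x+c*y,z]))
                               ~~~~^^^^^^^^^^^^^^^^^^^^^^^^^^^^^^^^^^^
  File "h.py", line 9, in proj
    m=r.camera_model(cam);c=np.array(m["R"])@np.asarray(X)+np.array(m["t"])
ValueError: time passes only in moves, steps and waits
```

View pics/crop.png

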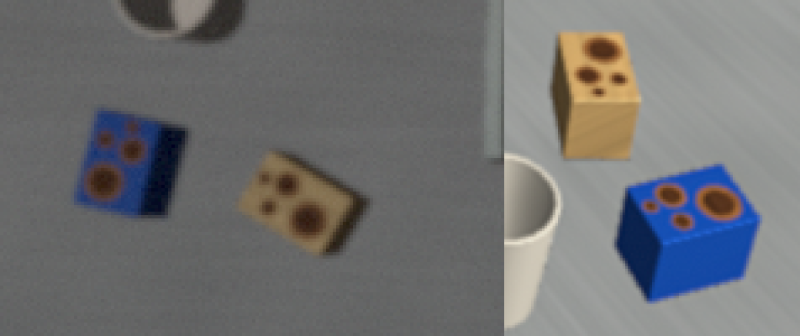

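The crop confirms the target: the pale wooden block with hollows (crop left at about (303,203), right at about (600,95)). The blue one at (130,165) stays untouched. The camera model calls are limited, so I'll cache them.

```bash
sed -i 's/r.camera_model(cam)/CM[cam]/; s/^from station import r/from station import r\nCM={c:r.camera_model(c) for c in("top","scene")}/' h.py
sed -i 's/^for y0 in.*/for y0 in(-.5,):/; /crop.png/d' m.py; cat >> m.py <<'E'
print(r.state()["t"])
E
python3 m.py
```

```text
block -0.5 2 [ 0.5176  0.2961 -0.5339] 0.06402190518087092
block -0.5 1 [ 0.5181  0.2961 -0.477 ] 0.06354794660523355
block -0.5 1 [ 0.5159  0.294  -0.532 ] 0.05436220554785709
long_fence top 756.0 (array([0.6148, 0.0417, 0.0209]), np.float64(0.2373354099949938))
long_fence scene 858.0 (array([0.6127, 0.0452, 0.0009]), np.float64(0.2291994495995484))
short_fence scene 675.0 (array([0.6176, 0.0442, 0.062 ]), np.float64(0.1626579102499769))
fixture (array([0.6133, 0.044 , 0.0081]), np.float64(0.21558591992731144))
[355.9588 239.2647]
[298.653  213.3278]
1.8
```

```bash
cat >> h.py <<'E'
def rel(x,y,z,psi):
    s=r.state();R0=Ro.from_rotvec(s["eef_rot"]);Rt=Ro.from_euler("z",psi)*Ro.from_rotvec([np.pi,0,0])
    return np.round(np.r_[R0.inv().apply(np.array([x,y,z])-s["tool_pos"]),(R0.inv()*Rt).as_rotvec()],4)
E
python3 - <<'E'
from h import *
g=cv2.cvtColor(r.snapshot("top"),cv2.COLOR_RGB2GRAY).astype(float)
g=cv2.GaussianBlur(g,(0,0),1)
def edge(vals,idx):  # all strong edges subpixel by parabola
    d=np.abs(np.gradient(vals));k=[i for i in range(1,len(d)-1) if d[i]>=d[i-1] and d[i]>d[i+1] and d[i]>6]
    return [idx[0]+i+.5*(d[i-1]-d[i+1])/(d[i-1]-2*d[i]+d[i+1]) for i in k]
for rr,name,z in(((198,222),"",.053),((252,272),"near",.03)):
    for u in range(270,366,19): print(name,u,np.round(edge(g[rr[0]:rr[1],u],rr),1))
for v in(215,225,235,245,255): print("row",v,np.round(edge(g[v,245:270],(245,)),1),np.round(edge(g[v,345:382],(345,)),1))
for t in((.618,.0445,.053),(.615,.0445,.053)):
    for dx in(.062,.05):print(t[0],dx,proj("top",[t[0]+dx,t[1],.053]),proj("top",[t[0]+dx,t[1]+.13,.053]),proj("top",[t[0]-.062,t[1],.03]),proj("top",[t[0],t[1]+.118,.053]))
print(rel(.605,-.11,.2,.01))
E
```

```text
270 [206.5 212. ]
 289 [206.8 212.1]
 308 [206.5]
 327 [206.6]
 346 [206.6]
 365 [206.3 211.9]
near 270 [262.9]
near 289 [262.9]
near 308 [257.2 262.9]
near 327 [257.3 263. ]
near 346 [257.2 263. ]
near 365 [263.]
row 215 [254.8 260.4] [359.4 370.3]
row 225 [254.2 260. ] [359.4 370.3]
row 235 [253.8 259.7] [359.3 370.3]
row 245 [253.9 259.4] [359.2 370.3]
row 255 [253.6 259.3] [359.4 370.6]
0.618 0.062 [312.7071604 204.2015535] [254.23666674 203.03989679] [311.65740609 260.51393136] [258.75319362 230.85936238]
0.618 0.05 [312.58958309 209.54886324] [254.06250518 208.38136404] [311.65740609 260.51393136] [258.75319362 230.85936238]
0.615 0.062 [312.67778745 205.53740873] [254.19315799 204.37429331] [311.62817903 261.84520119] [258.71056192 232.20735391]
0.615 0.05 [312.5601531  210.88731259] [254.01891201 209.71834957] [311.62817903 261.84520119] [258.71056192 232.20735391]
[ 5.519e-01 -3.789e-01  3.120e-02 -1.000e-04  1.000e-04  2.667e-01]
```

Emit:
arm_command(fingers=0, series=[[[0.04, -0.027, 0.002, 0, 0, 0.02], [0.08, -0.054, 0.004, 0, 0, 0.04], [0.12, -0.081, 0.006, 0, 0, 0.06], [0.15, -0.105, 0.009, 0, 0, 0.08], [0.18, -0.125, 0.01, 0, 0, 0.1], [0.21, -0.145, 0.012, 0, 0, 0.12], [0.24, -0.165, 0.013, 0, 0, 0.14], [0.27, -0.185, 0.015, 0, 0, 0.16], [0.3, -0.205, 0.017, 0, 0, 0.18], [0.33, -0.226, 0.018, 0, 0, 0.2], [0.36, -0.247, 0.02, 0, 0, 0.21], [0.39, -0.268, 0.022, 0, 0, 0.22], [0.42, -0.289, 0.024, 0, 0, 0.23], [0.45, -0.31, 0.025, 0, 0, 0.24], [0.48, -0.33, 0.027, 0, 0, 0.25], [0.51, -0.35, 0.029, 0, 0, 0.26], [0.54, -0.37, 0.031, 0, 0, 0.267], [0.552, -0.379, 0.031, 0, 0, 0.267], [0.552, -0.379, 0.031, 0, 0, 0.267], [0.552, -0.379, 0.031, 0, 0, 0.267]]])

```text
t: 3.52
tool_pos: [0.605, -0.1094, 0.2]
eef_rot: [3.141, 0.018, -0.001]
ft_force: [-0.4, -0.8, -0.3]
grip_width: -0.001
grasp_force: 0.0
```

```bash
python3 - <<'E'
from h import *
s=r.state();print(s["t"],s["tool_pos"],s["eef_rot"],s["ft_force"],s["grip_width"])
print(rel(.604,-.1,.044,.015))
E
```

```text
3.5167 [ 0.60499878 -0.10939452  0.19996166] [ 3.14130131e+00  1.80480236e-02 -1.26650035e-03] [-0.38627666 -0.83269448 -0.25045898] -0.0014584845419553952
[-0.0008 -0.0094  0.156   0.0002  0.0008 -0.0035]
```

Emit:
arm_command(series=[[[0, -0.004, 0.04, 0, 0, 0], [0, -0.008, 0.08, 0, 0, 0], [0, -0.009, 0.115, 0, 0, 0], [0, -0.009, 0.14, 0, 0, 0], [0, -0.009, 0.156, 0, 0, 0], [0, -0.015, 0.156, 0, 0, 0], [0, -0.025, 0.156, 0, 0, 0], [0, -0.035, 0.156, 0, 0, 0], [0, -0.045, 0.156, 0, 0, 0], [0, -0.055, 0.156, 0, 0, 0], [0, -0.065, 0.156, 0, 0, 0], [0, -0.075, 0.156, 0, 0, 0], [0, -0.085, 0.156, 0, 0, 0], [0, -0.095, 0.156, 0, 0, 0], [0, -0.105, 0.156, 0, 0, 0], [0, -0.112, 0.156, 0, 0, 0], [0, -0.116, 0.156, 0, 0, 0], [0, -0.118, 0.156, 0, 0, 0], [0, -0.12, 0.156, 0, 0, 0]]])

```text
t: 5.1
tool_pos: [0.6038, 0.0101, 0.0441]
eef_rot: [3.141, 0.015, -0.0]
ft_force: [0.6, -1.7, 1.5]
grip_width: 0.003
grasp_force: 0.8
```

Emit:
arm_command(series=[[[0, -0.001, 0, 0, 0, 0], [0, -0.002, 0, 0, 0, 0], [0, -0.003, 0, 0, 0, 0], [0, -0.004, 0, 0, 0, 0]]])

```text
t: 5.43
tool_pos: [0.6037, 0.0137, 0.0442]
eef_rot: [3.141, 0.014, -0.0]
ft_force: [0.4, -2.1, 1.1]
grip_width: 0.002
grasp_force: 0.8
```

Emit:
arm_command(series=[[[0, -0.001, 0, 0, 0, 0], [0, -0.002, 0, 0, 0, 0], [0, -0.003, 0, 0, 0, 0], [0, -0.004, 0, 0, 0, 0], [0, -0.005, 0, 0, 0, 0]]])

```text
t: 5.85
tool_pos: [0.6037, 0.0192, 0.0442]
eef_rot: [3.141, 0.015, -0.0]
ft_force: [0.7, -1.9, 0.5]
grip_width: 0.003
grasp_force: 1.5
```

Emit:
arm_command(series=[[[0, -0.001, 0, 0, 0, 0], [0, -0.002, 0, 0, 0, 0], [0, -0.003, 0, 0, 0, 0]]])

```text
t: 6.1
tool_pos: [0.6036, 0.0193, 0.0442]
eef_rot: [3.138, 0.013, -0.001]
ft_force: [-0.2, -9.0, 0.9]
grip_width: 0.002
grasp_force: 4.5
```

The cover stopped at its end (9 N, TCP y = 0.019 as predicted). I'll back off, lift, and check it with the cameras.

Emit:
arm_command(series=[[[0, 0.006, 0, 0, 0, 0], [0, 0.014, 0, 0, 0, 0], [0, 0.014, -0.03, 0, 0, 0], [0, 0.014, -0.07, 0, 0, 0], [0, 0.014, -0.11, 0, 0, 0], [0, 0.014, -0.15, 0, 0, 0]]])

```text
t: 6.6
tool_pos: [0.6034, 0.0085, 0.1957]
eef_rot: [-3.14, -0.016, 0.001]
ft_force: [1.2, 0.4, 0.2]
grip_width: 0.001
grasp_force: 0.0
```

```bash
python3 - <<'E'
from h import *
s=r.state();print(s["t"],s["tool_pos"],s["joints"])
print(rel(.517,.296,.18,1.045))
a=r.snapshot("scene");cv2.imwrite("pics/shut.png",cv2.resize(a[190:320,240:400],(800,650))[:600,:,::-1])
for d in r.tip_of("scene","cover_grip")[:1]:print(d["conf"],ray("scene",d["uv"],.06))
for d in r.tip_of("scene","corner")[:1]:print(d["conf"],ray("scene",d["uv"],.035))
E
```

```text
6.6 [0.6033671  0.00853962 0.19565032] [ 0.09465738  0.44158693 -0.21332176  1.74258358  0.10845442  0.96979619
 -1.720904  ]
[-8.3400e-02 -2.8830e-01  1.6100e-02 -1.5000e-03  3.0000e-04 -1.0348e+00]
0.79 [0.60373565 0.03863435 0.06      ]
0.65 [0.66243658 0.17119993 0.035     ]
```

View pics/shut.png

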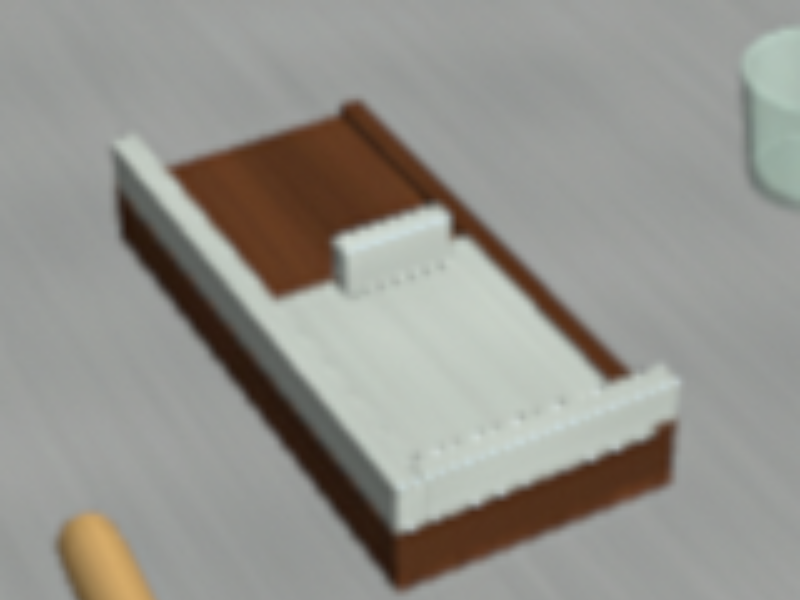

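The picture shows the cover shut: its edge lies along the short fence (410,455 to 610,385), the grip bar is at (395,250), and no rings are visible. Next I go above the block with the fingers open.

Emit:
arm_command(fingers=1, series=[[[-0.01, -0.03, 0, 0, 0, -0.11], [-0.019, -0.065, 0.002, 0, 0, -0.22], [-0.029, -0.1, 0.004, 0, 0, -0.33], [-0.038, -0.13, 0.006, 0, 0, -0.44], [-0.046, -0.16, 0.008, 0, 0, -0.55], [-0.055, -0.19, 0.01, 0, 0, -0.66], [-0.064, -0.22, 0.012, 0, 0, -0.77], [-0.072, -0.25, 0.014, 0, 0, -0.88], [-0.08, -0.275, 0.015, 0, 0, -0.98], [-0.083, -0.288, 0.016, 0, 0, -1.035], [-0.083, -0.288, 0.016, 0, 0, -1.035], [-0.083, -0.288, 0.016, 0, 0, -1.035]]])

```text
t: 7.75
tool_pos: [0.5171, 0.2953, 0.1768]
eef_rot: [-2.722, -1.568, 0.004]
ft_force: [0.4, -0.3, 0.2]
grip_width: 0.999
grasp_force: 0.0
```

```bash
python3 - <<'E'
from h import *
s=r.state();print(s["t"],s["tool_pos"],s["eef_rot"],s["joints"][6],s["grip_width"])
print(rel(.517,.296,.022,1.045))
E
```

```text
7.75 [0.51709444 0.29527747 0.1768341 ] [-2.72192148 -1.56750779  0.00411635] -1.3350787330089668 0.999295412615325
[ 0.0009 -0.0002  0.1548 -0.0018  0.002  -0.    ]
```

Emit:
arm_command(series=[[[0, 0, 0.04, 0, 0, 0], [0, 0, 0.075, 0, 0, 0], [0, 0, 0.105, 0, 0, 0], [0.001, 0, 0.13, -0.002, 0.002, 0], [0.001, 0, 0.145, -0.002, 0.002, 0], [0.001, 0, 0.155, -0.002, 0.002, 0], [0.001, 0, 0.155, -0.002, 0.002, 0]]])

```text
t: 8.33
tool_pos: [0.5178, 0.2935, 0.0207]
eef_rot: [2.723, 1.563, -0.003]
ft_force: [-0.2, -0.1, 0.7]
grip_width: 0.998
grasp_force: 0.0
```

Emit:
arm_command(fingers=0, series=[[[0, 0, 0, 0, 0, 0], [0, 0, 0, 0, 0, 0], [0, 0, 0, 0, 0, 0], [0, 0, 0, 0, 0, 0], [0, 0, 0, 0, 0, 0], [0, 0, 0, 0, 0, 0], [0, 0, 0, 0, 0, 0], [0, 0, 0, 0, 0, 0], [0, 0, 0, 0, 0, 0], [0, 0, 0, 0, 0, 0]]])

```text
t: 9.17
tool_pos: [0.5196, 0.2967, 0.0248]
eef_rot: [2.722, 1.567, 0.008]
ft_force: [-0.7, -0.5, 6.2]
grip_width: 0.507
grasp_force: 62.4
```

Emit:
arm_command(series=[[[0, 0, -0.02, 0, 0, 0], [0, 0, -0.05, 0, 0, 0], [0, 0, -0.08, 0, 0, 0], [0, 0, -0.11, 0, 0, 0], [0, 0, -0.12, 0, 0, 0], [0, 0, -0.12, 0, 0, 0], [0, 0, -0.12, 0, 0, 0]]])

```text
t: 9.75
tool_pos: [0.5181, 0.2955, 0.1429]
eef_rot: [2.722, 1.566, 0.004]
ft_force: [-0.5, -0.1, -2.3]
grip_width: 0.506
grasp_force: 61.6
```

```bash
python3 - <<'E'
from h import *
s=r.state();print(s["t"],s["tool_pos"],s["eef_rot"],s["joints"][6],s["grip_width"],s["ft_force"])
print(rel(.631,.122,.135,np.pi/2+.015))
E
```

```text
9.75 [0.51811693 0.29553251 0.1428534 ] [2.72179688 1.56631104 0.00401482] -1.3609750473420605 0.5055546137580843 [-0.49652094 -0.05159695 -2.32695343]
[-0.0933  0.1848  0.0081  0.0028 -0.0009 -0.5414]
```

Emit:
arm_command(series=[[[-0.01, 0.02, 0, 0, 0, -0.06], [-0.02, 0.04, 0, 0, 0, -0.12], [-0.03, 0.06, 0, 0, 0, -0.18], [-0.04, 0.08, 0, 0, 0, -0.24], [-0.05, 0.1, 0, 0, 0, -0.3], [-0.06, 0.12, 0, 0, 0, -0.36], [-0.07, 0.14, 0.002, 0, 0, -0.42], [-0.08, 0.16, 0.005, 0.001, 0, -0.48], [-0.088, 0.175, 0.008, 0.002, 0, -0.52], [-0.093, 0.185, 0.008, 0.003, -0.001, -0.541], [-0.093, 0.185, 0.008, 0.003, -0.001, -0.541], [-0.093, 0.185, 0.008, 0.003, -0.001, -0.541], [-0.093, 0.185, 0.008, 0.003, -0.001, -0.541]]])

```text
t: 10.83
tool_pos: [0.6302, 0.124, 0.134]
eef_rot: [-2.202, -2.237, 0.002]
ft_force: [-0.5, -0.0, -0.9]
grip_width: 0.51
grasp_force: 61.4
```

```bash
python3 - <<'E'
from h import *
s=r.state();print(s["t"],s["tool_pos"],s["eef_rot"],s["grip_width"],s["ft_force"])
print(rel(.631,.122,.063,np.pi/2+.015))
a=r.snapshot("scene");b=r.snapshot("top")
cv2.imwrite("pics/over.png",np.hstack([cv2.resize(a[200:325,250:375],(400,400)),cv2.resize(b[175:275,220:320],(400,400))])[:,:,::-1])
E
```

```text
10.8333 [0.6301501  0.12396858 0.13403632] [-2.20175795e+00 -2.23678096e+00  2.15023013e-03] 0.5096274476582408 [-0.50579373 -0.02061872 -0.91155166]
[-0.0021  0.001   0.071  -0.0031 -0.0012  0.0008]
```

View pics/over.png

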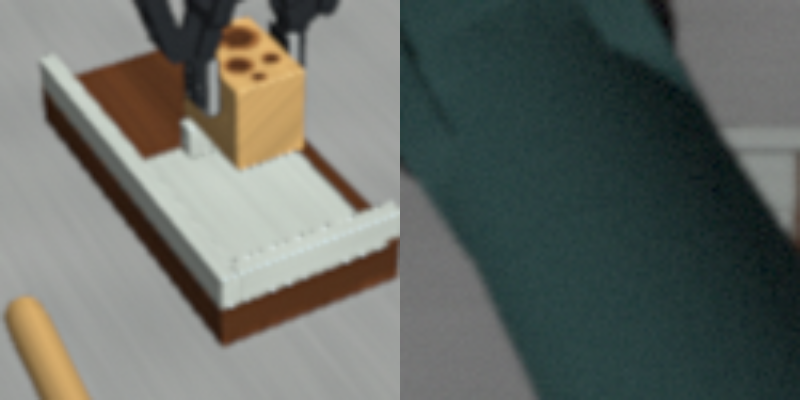

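The picture shows the block upright in the fingers above the shut cover, its bottom corner at (245,165). Now I lower it.

Emit:
arm_command(series=[[[-0.001, 0.001, 0.02, 0, 0, 0], [-0.002, 0.001, 0.04, -0.003, -0.001, 0], [-0.002, 0.001, 0.055, -0.003, -0.001, 0], [-0.002, 0.001, 0.064, -0.003, -0.001, 0], [-0.002, 0.001, 0.068, -0.003, -0.001, 0], [-0.002, 0.001, 0.07, -0.003, -0.001, 0], [-0.002, 0.001, 0.07, -0.003, -0.001, 0]]])

```text
t: 11.52
tool_pos: [0.6327, 0.1212, 0.0656]
eef_rot: [2.203, 2.237, 0.003]
ft_force: [0.6, 0.1, -1.2]
grip_width: 0.506
grasp_force: 61.5
```

Emit:
arm_command(series=[[[0, 0, 0.001, 0, 0, 0], [0, 0, 0.002, 0, 0, 0], [0, 0, 0.003, 0, 0, 0], [0, 0, 0.003, 0, 0, 0]]])

```text
t: 11.85
tool_pos: [0.6328, 0.1207, 0.0627]
eef_rot: [2.203, 2.236, 0.003]
ft_force: [0.8, 0.3, -2.4]
grip_width: 0.506
grasp_force: 61.5
```

Emit:
arm_command(series=[[[0, 0, 0.001, 0, 0, 0], [0, 0, 0.002, 0, 0, 0], [0, 0, 0.003, 0, 0, 0], [0, 0, 0.003, 0, 0, 0]]])

```text
t: 12.18
tool_pos: [0.6327, 0.1207, 0.0599]
eef_rot: [2.203, 2.236, 0.002]
ft_force: [-0.4, -1.2, 1.6]
grip_width: 0.504
grasp_force: 62.1
```

Emit:
arm_command(series=[[[0, 0, 0.001, 0, 0, 0], [0, 0, 0.001, 0, 0, 0], [0, 0, 0.001, 0, 0, 0]]])

```text
t: 12.43
tool_pos: [0.6327, 0.1206, 0.0598]
eef_rot: [2.203, 2.236, 0.002]
ft_force: [-2.5, -2.1, 8.7]
grip_width: 0.503
grasp_force: 62.9
```

```bash
python3 - <<'E'
from h import *
s=r.state();print(s["t"],s["tool_pos"],s["eef_rot"],s["grip_width"],s["ft_force"],s["wrist_torque"])
a=r.snapshot("scene");cv2.imwrite("pics/down.png",cv2.resize(a[205:315,260:400],(800,629),interpolation=3)[:600,:,::-1])
for d in r.tip_of("scene","block"):print(d["conf"],d["uv"],ray("scene",d["uv"],.035))
m=near("scene","block",(330,250))
if m is not None: print(fit([("scene",m,(-.022,.022,-.032,.032,.035,.09))],(.633,.12,.015)),m.sum())
E
```

```text
12.4333 [0.63274179 0.12064115 0.05975611] [2.20302932e+00 2.23559154e+00 1.89794953e-03] 0.5025820133162009 [-2.53968673 -2.06023243  8.7141701 ] [-0.20888361  0.82461663  0.02248588]
0.92 [324.5, 268.3] [0.62806649 0.11315175 0.035     ]
0.7 [457.2, 371.5] [0.5657689  0.42770141 0.035     ]
0.55 [298.9, 182.2] [ 0.52472537 -0.21344799  0.035     ]
(array([ 0.63062725,  0.12236079, -0.18715045]), np.float64(0.31417689757146694)) 925.0
```

View pics/down.png

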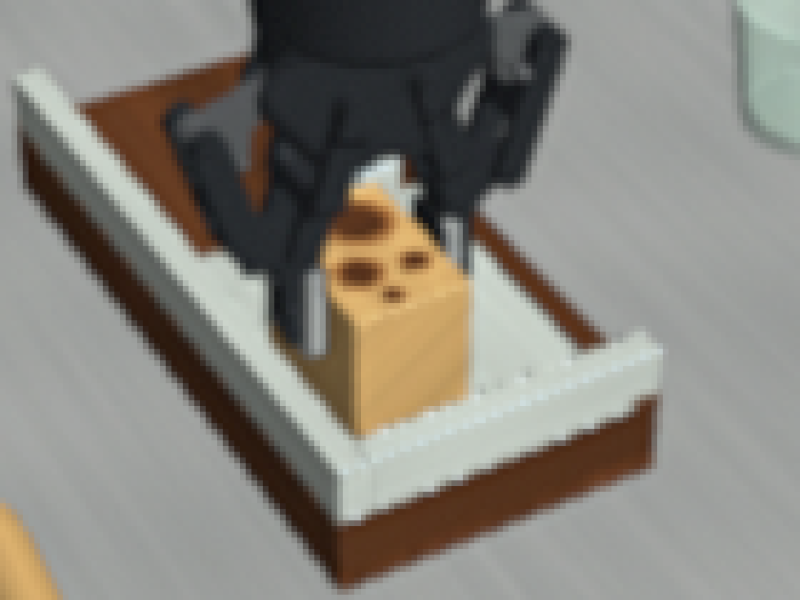

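The block sits upright on the cover near the corner, with its lower front corner at (362,435) and a small gap to both fences. I'll ease the down force and approach the long fence; tool +y is world +x.

Emit:
arm_command(series=[[[0, 0, -0.001, 0, 0, 0], [0, 0.001, -0.001, 0, 0, 0], [0, 0.002, -0.001, 0, 0, 0], [0, 0.003, -0.001, 0, 0, 0], [0, 0.004, -0.001, 0, 0, 0], [0, 0.004, -0.001, 0, 0, 0]]])

```text
t: 13.08
tool_pos: [0.6362, 0.121, 0.0598]
eef_rot: [2.203, 2.237, 0.001]
ft_force: [-4.4, -0.7, 5.7]
grip_width: 0.506
grasp_force: 62.5
```

Emit:
arm_command(series=[[[0, 0.001, 0, 0, 0, 0], [0, 0.002, 0, 0, 0, 0], [0, 0.002, 0, 0, 0, 0]]])

```text
t: 13.33
tool_pos: [0.6383, 0.1211, 0.0598]
eef_rot: [2.203, 2.237, 0.001]
ft_force: [-4.1, -0.9, 6.3]
grip_width: 0.506
grasp_force: 62.5
```

Emit:
arm_command(series=[[[0, 0.001, 0, 0, 0, 0], [0, 0.002, 0, 0, 0, 0], [0, 0.002, 0, 0, 0, 0]]])

```text
t: 13.58
tool_pos: [0.64, 0.1211, 0.0598]
eef_rot: [2.204, 2.237, 0.0]
ft_force: [-4.9, -1.8, 6.6]
grip_width: 0.505
grasp_force: 62.6
```

Emit:
arm_command(series=[[[0, 0.001, 0, 0, 0, 0], [0, 0.001, 0, 0, 0, 0]]])

```text
t: 13.75
tool_pos: [0.64, 0.1211, 0.0598]
eef_rot: [2.205, 2.238, -0.002]
ft_force: [-7.3, -1.2, 9.0]
grip_width: 0.504
grasp_force: 62.9
```

Emit:
arm_command(series=[[[0.001, 0, 0, 0, 0, 0], [0.002, 0, 0, 0, 0, 0], [0.003, 0, 0, 0, 0, 0], [0.004, 0, 0, 0, 0, 0], [0.005, 0, 0, 0, 0, 0], [0.006, 0, 0, 0, 0, 0], [0.006, 0, 0, 0, 0, 0]]])

```text
t: 14.33
tool_pos: [0.6401, 0.1218, 0.06]
eef_rot: [2.205, 2.232, -0.012]
ft_force: [-8.2, -9.6, 14.0]
grip_width: 0.503
grasp_force: 63.5
```

Emit:
arm_command(series=[[[0.001, 0, 0, 0, 0, 0], [0.002, 0, 0, 0, 0, 0], [0.002, 0, 0, 0, 0, 0]]])

```text
t: 14.58
tool_pos: [0.6401, 0.1222, 0.06]
eef_rot: [2.205, 2.23, -0.015]
ft_force: [-9.5, -12.9, 15.8]
grip_width: 0.505
grasp_force: 63.7
```

Emit:
arm_command(series=[[[0.001, 0, 0, 0, 0, 0], [0.002, 0, 0, 0, 0, 0], [0.002, 0, 0, 0, 0, 0]]])

```text
t: 14.83
tool_pos: [0.6401, 0.1238, 0.06]
eef_rot: [2.205, 2.229, -0.016]
ft_force: [-10.5, -13.4, 15.7]
grip_width: 0.508
grasp_force: 63.8
```

Probably friction rather than the fence, since the down and side forces grew. I'll relax all three and retry.

Emit:
arm_command(series=[[[-0.003, -0.001, 0, 0, 0, 0], [-0.006, -0.002, -0.001, 0, 0, 0], [-0.007, -0.002, -0.002, 0, 0, 0], [-0.007, -0.002, -0.002, 0, 0, 0]]])

```text
t: 15.17
tool_pos: [0.6397, 0.124, 0.0612]
eef_rot: [2.204, 2.236, 0.003]
ft_force: [-0.1, 0.1, -1.4]
grip_width: 0.503
grasp_force: 61.5
```

```bash
python3 - <<'E'
from h import *
s=r.state();print(s["t"],s["tool_pos"],s["eef_rot"],s["grip_width"],s["ft_force"],s["wrist_torque"])
a=r.snapshot("scene");cv2.imwrite("pics/p1.png",cv2.resize(a[235:295,290:380],(800,533),interpolation=3)[:,:,::-1])
E
```

```text
15.1667 [0.639697   0.12397759 0.06124574] [2.20364754 2.23636984 0.00323027] 0.5034487920568201 [-0.06527304  0.06712156 -1.42754591] [ 0.03516753  0.02997168 -0.02667761]
```

View pics/p1.png

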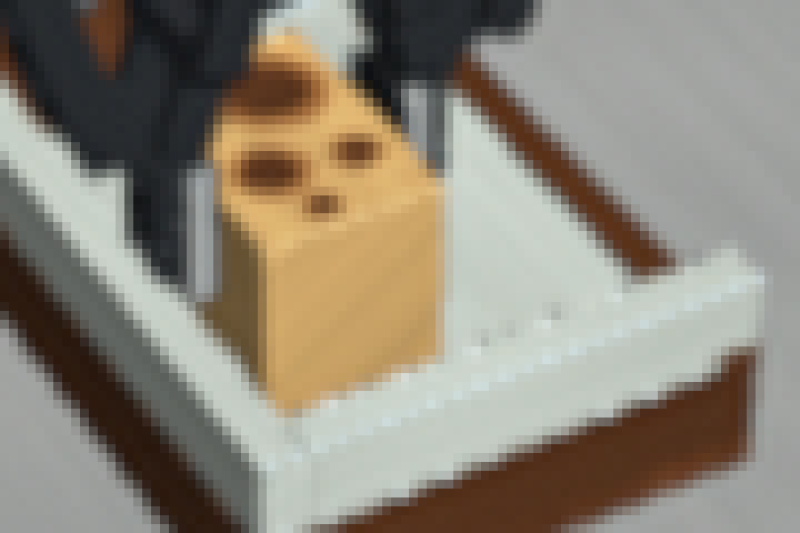

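Still a small gap to the short fence: the block's corner is at (280,408) and the fence's inner edge meets at about (300,435). The block is unloaded now, so I advance along +y.

Emit:
arm_command(series=[[[0.001, 0, 0, 0, 0, 0], [0.002, 0, 0, 0, 0, 0], [0.003, 0, 0, 0, 0, 0], [0.004, 0, 0, 0, 0, 0], [0.004, 0, 0, 0, 0, 0]]])

```text
t: 15.63
tool_pos: [0.6394, 0.1285, 0.0614]
eef_rot: [2.203, 2.237, 0.003]
ft_force: [0.8, -0.3, -2.3]
grip_width: 0.505
grasp_force: 61.5
```

Emit:
arm_command(series=[[[0.001, 0, 0, 0, 0, 0], [0.002, 0, 0, 0, 0, 0], [0.002, 0, 0, 0, 0, 0]]])

```text
t: 15.88
tool_pos: [0.6394, 0.1303, 0.0615]
eef_rot: [2.203, 2.237, 0.003]
ft_force: [-0.8, 0.6, -1.1]
grip_width: 0.503
grasp_force: 61.5
```

Emit:
arm_command(series=[[[0.001, 0, 0, 0, 0, 0], [0.002, 0, 0, 0, 0, 0], [0.002, 0, 0, 0, 0, 0]]])

```text
t: 16.13
tool_pos: [0.6394, 0.1321, 0.0615]
eef_rot: [2.203, 2.237, 0.002]
ft_force: [0.2, -0.6, -1.3]
grip_width: 0.506
grasp_force: 61.5
```

Emit:
arm_command(series=[[[0.001, 0, 0, 0, 0, 0], [0.002, 0, 0, 0, 0, 0], [0.002, 0, 0, 0, 0, 0]]])

```text
t: 16.38
tool_pos: [0.6394, 0.1323, 0.0614]
eef_rot: [2.203, 2.234, -0.001]
ft_force: [-1.8, -4.6, -0.1]
grip_width: 0.504
grasp_force: 61.7
```

Emit:
arm_command(series=[[[-0.001, 0, 0, 0, 0, 0], [-0.001, 0, 0.001, 0, 0, 0], [-0.001, 0, 0.0015, 0, 0, 0], [-0.001, 0, 0.0015, 0, 0, 0]]])

```text
t: 16.72
tool_pos: [0.6397, 0.1322, 0.06]
eef_rot: [2.203, 2.235, 0.002]
ft_force: [-0.0, -4.5, 1.0]
grip_width: 0.505
grasp_force: 61.8
```

Emit:
arm_command(fingers=0.65, series=[[[0, 0, 0, 0, 0, 0], [0, 0, 0, 0, 0, 0], [0, 0, 0, 0, 0, 0], [0, 0, 0, 0, 0, 0], [0, 0, 0, 0, 0, 0]]])

```text
t: 17.13
tool_pos: [0.6394, 0.1337, 0.06]
eef_rot: [2.203, 2.237, 0.003]
ft_force: [-0.3, -0.3, -0.2]
grip_width: 0.656
grasp_force: 0.0
```

Emit:
arm_command(fingers=0, series=[[[0, 0, 0, 0, 0, 0], [0, 0, 0, 0, 0, 0], [0, 0, 0, 0, 0, 0], [0, 0, 0, 0, 0, 0], [0, 0, 0, 0, 0, 0], [0, 0, 0, 0, 0, 0]]])

```text
t: 17.63
tool_pos: [0.6396, 0.1333, 0.0603]
eef_rot: [2.203, 2.237, 0.003]
ft_force: [-0.2, 0.9, 3.2]
grip_width: 0.505
grasp_force: 61.1
```

Emit:
arm_command(series=[[[0.001, 0, 0, 0, 0, 0], [0.002, 0.001, 0, 0, 0, 0], [0.003, 0.002, 0, 0, 0, 0], [0.004, 0.002, 0, 0, 0, 0], [0.004, 0.002, 0, 0, 0, 0]]])

```text
t: 18.05
tool_pos: [0.6398, 0.1335, 0.0602]
eef_rot: [2.204, 2.234, -0.009]
ft_force: [-8.2, -6.8, 11.9]
grip_width: 0.504
grasp_force: 62.2
```

Emit:
arm_command(series=[[[0.001, 0.001, 0, 0, 0, 0], [0.002, 0.002, 0, 0, 0, 0], [0.002, 0.002, 0, 0, 0, 0]]])

```text
t: 18.3
tool_pos: [0.6399, 0.1336, 0.0602]
eef_rot: [2.205, 2.234, -0.019]
ft_force: [-14.4, -10.5, 18.3]
grip_width: 0.506
grasp_force: 63.1
```

```bash
python3 - <<'E'
from h import *
s=r.state();print(s["t"],s["tool_pos"],s["eef_rot"],s["grip_width"],s["ft_force"],s["wrist_torque"])
a=r.snapshot("scene");cv2.imwrite("pics/p2.png",cv2.resize(a[235:295,290:380],(800,533),interpolation=3)[:,:,::-1])
E
```

```text
18.3 [0.63987148 0.13355487 0.06019562] [ 2.20475346  2.23404801 -0.01870292] 0.5062148103003371 [-14.35560614 -10.46963126  18.29701792] [-2.15641431  2.96955605  0.20238454]
```

View pics/p2.png

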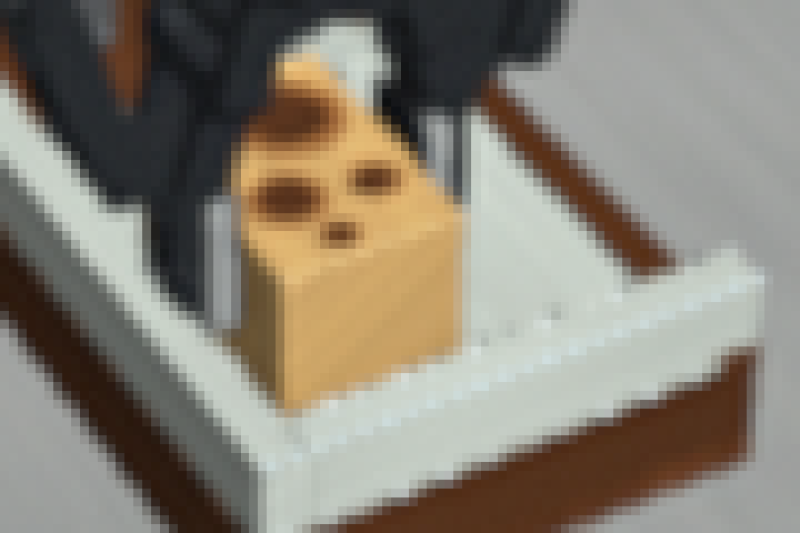

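```bash
python3 - <<'E'
from h import *
s=r.state();R=Ro.from_rotvec(s["eef_rot"]);M=R.as_matrix();print("tool z",M[:,2],"toolx",M[:,0],"ft",s["ft_force"])
p=lambda u,v:(290+u*90/800,235+v*60/533)
print("block top corner",ray("scene",p(287,275),.09),"other",ray("scene",p(462,212),.09))
print("fence inner top",ray("scene",p(292,412),.053))
print("rel upright",rel(*s["tool_pos"],np.pi/2+.015))
L=r.cut_out("scene","block");L=[d for d in L if np.hypot(d["uv"][0]-330,d["uv"][1]-262)<25]
E
```

```text
tool z [-0.00627058 -0.01023283 -0.99992798] toolx [-0.0131867   0.99986154 -0.01014946] ft [-13.01986439 -11.42310306  17.38868156]
block top corner [0.65924321 0.16296861 0.09      ] other [0.6181381  0.16248499 0.09      ]
fence inner top [0.65853038 0.16322856 0.053     ]
rel upright [ 0.      0.      0.     -0.0064  0.0101 -0.0018]
```

By ray, the block's top corner coincides with the fence corner to 1 mm. The tool leans about 0.6°, so I square it while pressing.

Emit:
arm_command(series=[[[0, 0, 0, -0.004, 0.006, 0], [0, 0, 0, -0.008, 0.012, 0], [0.001, 0, 0, -0.01, 0.016, 0], [0.001, 0, 0, -0.01, 0.016, 0], [0.001, 0, 0, -0.01, 0.016, 0]]])

```text
t: 18.82
tool_pos: [0.6397, 0.1336, 0.06]
eef_rot: [-2.206, -2.235, -0.008]
ft_force: [-12.6, -11.0, 18.3]
grip_width: 0.503
grasp_force: 63.2
```

```bash
python3 - <<'E'
from h import *
s=r.state();R=Ro.from_rotvec(s["eef_rot"]);M=R.as_matrix();print("tool z",M[:,2],"toolx",M[:,0],s["ft_force"],s["tool_pos"],s["wrist_torque"],s["grasp_force"],s["t"])
E
```

```text
tool z [ 0.0029932   0.00446886 -0.99998553] toolx [-0.0132508   0.9999024   0.00442882] [-12.55706195 -11.03719739  18.28626434] [0.6397477  0.1336464  0.05998445] [-2.85288429  3.27087514  0.29438327] 63.16598117351532 18.8167
```

Emit:
arm_command(series=[[[0, 0, 0, 0.003, -0.004, 0], [0.001, 0, 0, 0.003, -0.004, 0], [0.001, 0, 0, 0.003, -0.004, 0], [0.001, 0, 0, 0.003, -0.004, 0], [0.001, 0, 0, 0.003, -0.004, 0], [0.001, 0, 0, 0.003, -0.004, 0]]])

```text
t: 19.32
tool_pos: [0.6398, 0.1336, 0.06]
eef_rot: [2.207, 2.235, -0.001]
ft_force: [-13.5, -13.8, 19.4]
grip_width: 0.504
grasp_force: 63.2
```

```bash
python3 - <<'E'
from h import *
s=r.state();R=Ro.from_rotvec(s["eef_rot"]);M=R.as_matrix();print("tool z",M[:,2],s["ft_force"],s["tool_pos"],s["t"])
a=r.snapshot("scene");cv2.imwrite("pics/p3.png",cv2.resize(a[205:300,270:397],(800,598),interpolation=3)[:,:,::-1])
E
```

```text
tool z [-1.00532422e-04 -9.80191188e-04 -9.99999515e-01] [-13.51478923 -13.78711796  19.40904765] [0.63978135 0.13356982 0.05998702] 19.3167
```

View pics/p3.png

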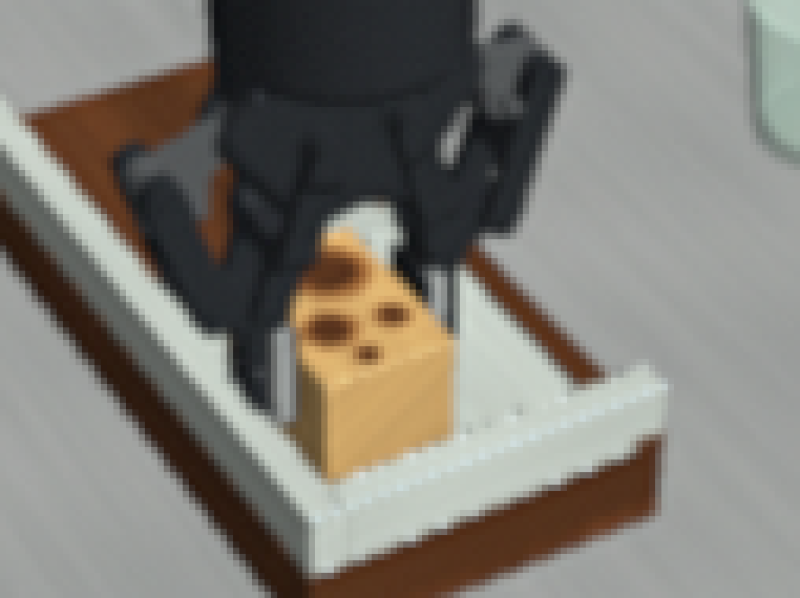

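The block stands upright in the corner, its front edge at (330,475) where both fences meet. It's held at about 13 N against each fence, with the tool vertical and the cover shut. Handing in.

```bash
python3 -c "
from station import r
print(r.job_done())"
```

```text
the job is handed in; nothing more can be done
None
```

The cover is fully shut, and I handed the job in with the doming block upright on it and the fingers holding it against both fences at about 13 N each. The arm never touched anything else on the bench, and the robot clock read 19.3 s of the 58 s allowed; the station gave no verdict.

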